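# Slide the last up to the marking pointer

## Robot

A 6-joint arm with a two-finger parallel gripper is mounted at the origin on a cart in front of the work surface, level with it; the furniture and walls round the work are solid. World frame = base frame: x ahead of the robot, y to its left, z up, the work surface at z = 0. Lengths are in m, angles in degrees, forces in N, time in s.
With the tool pointing down it reaches from about 0.25 to 0.725 m from the base axis. Payload 9.7 kg.
Tool frame: the origin (TCP) lies at the very end of the fingers, on their centre line; the grasp point (between the pads) lies 19 mm behind it; x points along the fingers, z is the direction in which the jaws open and shut, and the axes are right-handed (so a half turn about x gives the same grasp; the last joint's range is limited). The gripper opens to 85 mm and grips with 20 to 120 N. Pads are 22 mm wide; open, the fingers measure 114 mm over their backs; the gripper's body (76 mm by 85 mm) begins 54 mm behind the grasp point. The pads swing forward as they close: fully open they stand 13 mm farther back than shut.
Start: joints at [-73.167, 4.979, 10.078, 95.1, 0, 90], TCP at [0.159, -0.526, 0.231] pointing down, gripper open.
Joint ranges: [-179.16, 179.16], [-48.56, 103.87], [-65.8, 70.77], [-126.05, 130.52], [-82.76, 87.17], [-180, 180]. Speed limits (degrees/s): [127.2, 127.2, 147.25, 180, 180, 180].

## Interface

Orientations are given as [roll, pitch, yaw] about the fixed x, y, z axes, in that order (R = Rz(yaw) Ry(pitch) Rx(roll)).
In Python, from workcell import sensors, vision, job_done gives the robot as it stands.
- The arm moves only by the tool carry_out, never from a script. Its argument "increments" is a list of rows, each a list of 7 numbers: the turn, a rotation vector about the tool's x, y, z in degrees, then the shift along the tool's x, y, z in mm, then the opening in per cent of the stroke, from 0 (shut) to 100 (fully open). A call has 1 to 12 rows; each row shifts and turns the commanded pose from where the row before left it, along the tool's axes as they then stand; what a row does not reach is not made up. A row lasts 1/8 s, in which the tool goes at most 62.5 mm and 10.7 degrees, less where a joint would pass 70% of its speed; a pose out of reach is approached as far as the arm can. A call is refused whole if a number of a shift passes 62.5 or a number of a turn 10.7, either way. A call with a gripper value outside its range is refused whole. The fingers move at their own pace and stop on an object; "squeeze" is the grip in N (left out, the last holds). Time passes only in rows, so rows that do not move let the fingers close. It gives the time, the measured TCP pose, the force and the opening at its end, in the units of the state.
- sensors.get_obs(): the state, without advancing time (a new reading comes with each control period).
- vision.camera(name): name is "side" or "top" or "wrist"; returns the picture (400x640x3 uint8, red, green, blue); there is no depth.
- vision.calibration(name): a dict with "camera_matrix" (3x3 intrinsics, pixels), "extrinsics" (4x4, takes a point from world to camera coordinates); the wrist camera has in their place "mount" (4x4, takes a point from camera to tool coordinates, whose origin is the TCP and whose axes are the tool frame's). Camera axes: x right, y up, looking along -z (the intrinsics and any distortion apply to the point x, -y, -z); pixel columns grow to the right and rows downward; lengths in m; the calibration is good to about 2 mm. A picture is of the moment at which its call begins: read the wrist's pose just before it. calibration takes no time and is no camera call.
- job_done(): hands the job in, once; it reports no verdict.
The state is a dict: "time": time; "q": joint angles; "qd": joint speeds; "joint_efforts": joint torques, N m; "ee_pos": TCP position; "tcp_rot": TCP orientation; "wrist_force": force on the tool from outside, world axes, zero at the start; "torque": the same for the moment, N m; "opening": finger opening in m.
Only numpy, scipy, OpenCV 4.12 (cv2) and the standard library are available. Lean on these libraries where they do the work, as an engineer would, in place of code of your own. Each camera call takes 0.05 s, during which the arm holds its last target.

## Task

Slide the carriage with the maple last along its rails until it is fully home against the dark end stop at the left end. Try moving it by its black handle before you touch the yellow clamping lever: the lever can be set at any angle, so only trying shows whether the carriage is clamped. If it stops after a centimetre or so of play, turn the lever anticlockwise until it frees and then slide the carriage home; leave the last lying in its tray and let go.

Things in the scene. Friction and masses are not known exactly. Their poses are not given: they have to be found in the camera images.
- jig: Marking slide fixed to the bench: grey bed 130 (x) x 410 mm, end stop at left (+y). Origin under it, midway between the rails; x away from robot, y left along the rails, z up, the whole turned 20 to 40 deg anticlockwise. A plywood shelf over it (underside 200 mm up, x -55 to +65, y -140 to +180 mm here) hangs over the handle: reach in from the front (-x side), gripper leaning back 35 to 45 deg.
- carriage (a joint): How far the aluminium carriage has slid left (+y of the slide), m: 0 = right end (start), 0.10 = home against the end stop. Friction about 2.5 N; stays where left. While clamped it moves only through 7 to 14 mm of play, then stops hard.
- handle_grip (a point): Grip point of the carriage's black upright handle: a flat block 16 mm thick along the slide's y, 30 mm along x, from 36 to 90 mm above the bench; the point is central, 72 mm above the bench, 40 mm in front (-x) of the slide's centre line, 15 mm behind the shelf's front edge. Axes as the slide's.
- lever (a joint): Angle of the yellow clamping lever about its upright axis, rad, positive = anticlockwise from above. 0: arm points to the slide's front (-x); pi/2: to its right (-y). Range -0.2 to 1.75, starts at -0.1 to 0.5. The angle does not tell if it clamps. Anticlockwise loosens: at 1.1 or beyond the carriage is always free. Takes about 5 N at the knob, stays where left.
- lever_grip (a point): Centre of the upright round knob at the end of the yellow lever: 21 mm diameter, 103 mm above the bench, from 68 to 127 mm. 75 mm from the lever's axis. The lever rides on the carriage.
- lever_hinge (a point): Point on the lever's upright axis at the height of lever_grip, 145 mm to the right (-y of the slide) of the handle; rides on the carriage.
- tray_center (a point): Centre of the inner floor of the shallow black tray on the carriage, inside 64 mm (x) by 164 mm (y), rim 8 mm high, 39.5 mm above the bench. Axes as the slide's.
- last_center (a point): Centre, half-way up, of the pale maple last half that lies loose in the tray: 151 mm long (along the slide), 52 mm wide, 50 mm high. It need not be handled.

How it is judged:
By the outcome, as a careful person would: the job done as asked, in the order asked, and still so for the second after the job is handed in, with the robot touching nothing.
It also fails if it takes over 58 s, if anything falls off the work surface, if the arm or the gripper's body presses on something with over 40 N, if the wrist force passes 120 N, or if a joint passes its speed limit or range.

## Working session

There is one attempt and no reset: what is moved stays moved. The work goes in short steps, Python scripts to look and compute and a tool call to move; the robot and the scene stay as the last step left them, time stands still between calls to the robot, and variables do not carry over. Pictures are saved under pics/ and viewed, and the job is handed in when it is done.

Besides the shell and the picture viewer there is one more tool, called after "Call:" as name(argument=value, ...), one argument or row to a line, values as JSON. carry_out: Moves the arm, as the interface text tells. Its arguments: {"type":"object","properties":{"increments":{"type":"array"},"squeeze":{"type":"number"}},"required":["increments"]}

```bash
ls; mkdir -p pics; python3 - <<'E'
from workcell import sensors, vision
import cv2,numpy as np
np.set_printoptions(precision=4,suppress=True)
o=sensors.get_obs();print({k:o[k] for k in('time','ee_pos','tcp_rot','opening','wrist_force')})
for n in('side','top','wrist'):
    print(n,vision.calibration(n))
    if n!='wrist': 
        im=vision.camera(n);cv2.imwrite(f'pics/{n}0.png',im[:,:,::-1])
E
```

```text
pics
{'time': 0.0, 'ee_pos': array([ 0.1592, -0.5262,  0.2306]), 'tcp_rot': array([179.8645,  89.9234, 106.6971]), 'opening': 0.08525092537678297, 'wrist_force': array([-0.2871, -0.4058,  0.5022])}
side {'camera_matrix': array([[425.8906,   0.    , 322.412 ],
       [  0.    , 425.8906, 199.8341],
       [  0.    ,   0.    ,   1.    ]]), 'extrinsics': array([[ 0.975 ,  0.2218,  0.0135, -0.5635],
       [-0.1115,  0.4357,  0.8931,  0.0199],
       [ 0.1922, -0.8723,  0.4496, -1.0578],
       [ 0.    ,  0.    ,  0.    ,  1.    ]])}
top {'camera_matrix': array([[491.1275,   0.    , 324.5897],
       [  0.    , 491.1275, 199.881 ],
       [  0.    ,   0.    ,   1.    ]]), 'extrinsics': array([[ 0.4053, -0.9141,  0.0096, -0.3042],
       [ 0.7134,  0.3229,  0.6219, -0.4448],
       [-0.5716, -0.2452,  0.783 , -0.5881],
       [ 0.    ,  0.    ,  0.    ,  1.    ]])}
wrist {'camera_matrix': array([[282.2607,   0.    , 315.8141],
       [  0.    , 282.2607, 200.2519],
       [  0.    ,   0.    ,   1.    ]]), 'mount': array([[ 0.0002,  0.3081, -0.9513, -0.1418],
       [ 0.0002,  0.9513,  0.3081,  0.0783],
       [ 1.    , -0.0003,  0.0001,  0.0005],
       [ 0.    ,  0.    ,  0.    ,  1.    ]])}
```

View pics/side0.png

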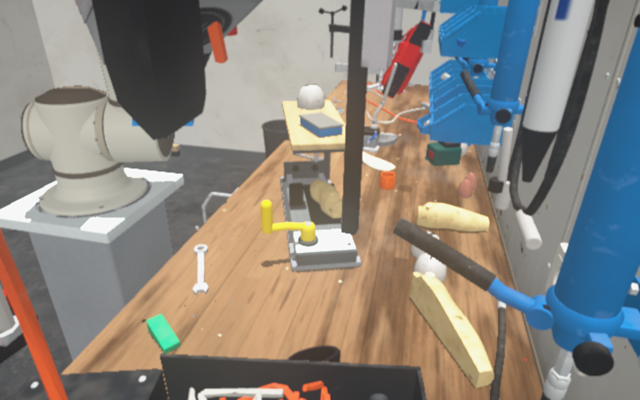

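View pics/top0.png

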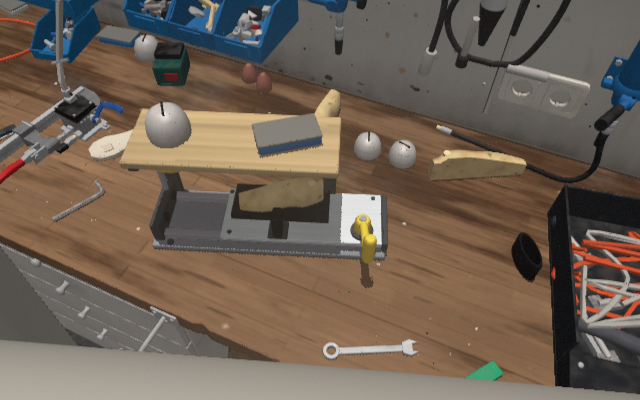

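The top view shows the bed from about (155,245) to (385,255), the shelf above it, the dark handle near (279,228) and the yellow knob near (369,245). The side view shows the knob near (267,215) and the handle near (296,193). I'll zoom in.

```bash
python3 - <<'E'
import cv2
a=cv2.imread('pics/top0.png')[170:270,140:400];cv2.imwrite('pics/topz.png',cv2.resize(a,None,fx=3,fy=3,interpolation=2))
a=cv2.imread('pics/side0.png')[140:280,250:380];cv2.imwrite('pics/sidez.png',cv2.resize(a,None,fx=4,fy=4,interpolation=2))
E
```

```text
(no output)
```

View pics/topz.png

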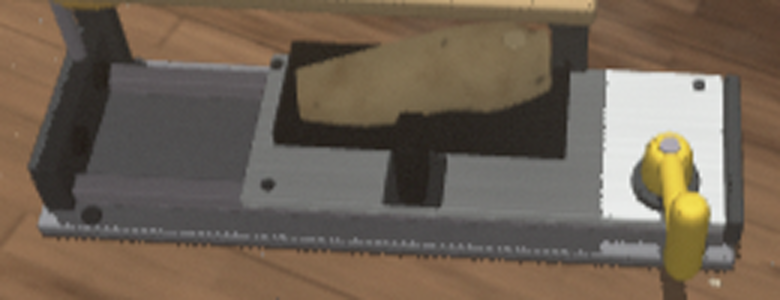

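View pics/sidez.png

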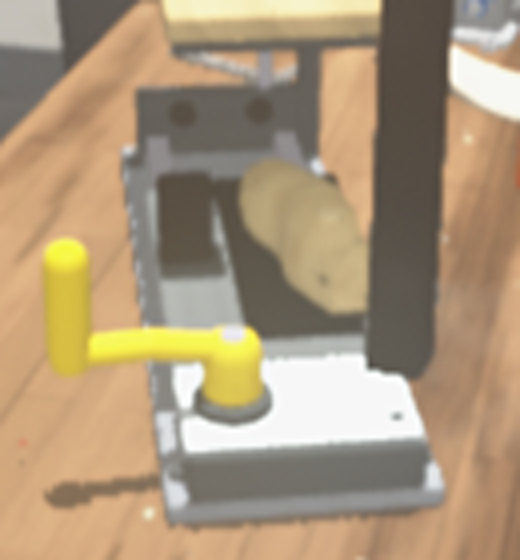

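```bash
python3 - <<'E'
import cv2,numpy as np
a=cv2.imread('pics/top0.png')[195:245,250:310];a=np.clip(a.astype(float)*2.5,0,255).astype('uint8');cv2.imwrite('pics/topz2.png',cv2.resize(a,None,fx=12,fy=12,interpolation=0))
a=cv2.imread('pics/side0.png')[175:215,280:320];a=np.clip(a.astype(float)*2.,0,255).astype('uint8');cv2.imwrite('pics/sidez2.png',cv2.resize(a,None,fx=14,fy=14,interpolation=0))
E
```

```text
(no output)
```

View pics/topz2.png

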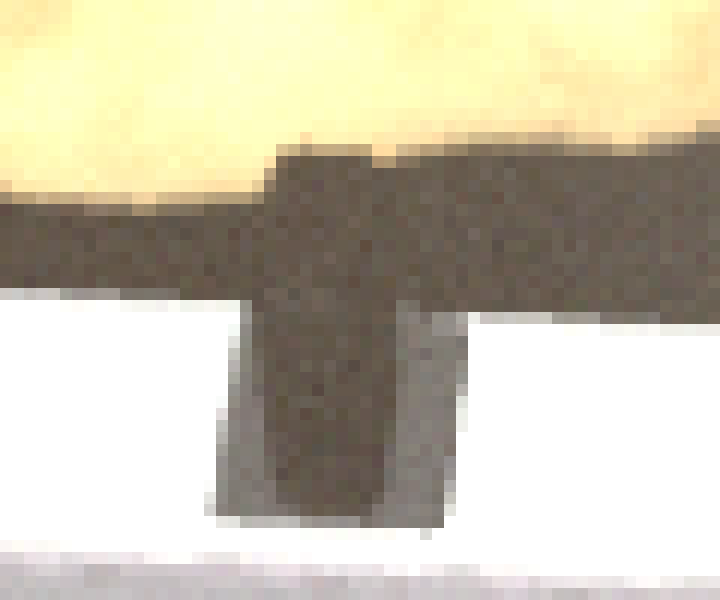

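View pics/sidez2.png

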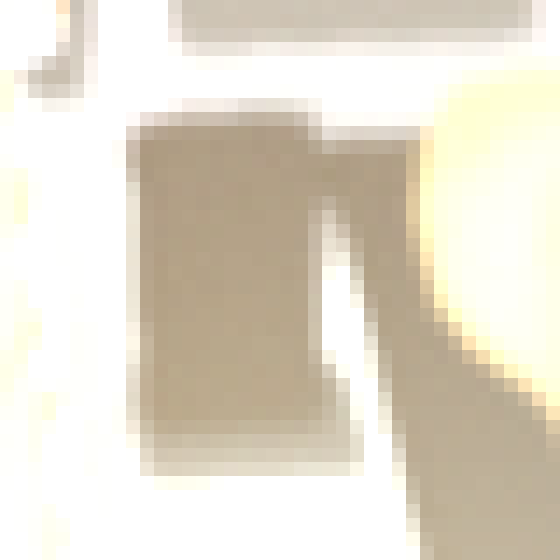

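```bash
cat > h.py <<'E'
import numpy as np,cv2
from workcell import sensors, vision
np.set_printoptions(precision=4,suppress=True)
C={n:vision.calibration(n) for n in('side','top')}
def ray(n,u,v):
    K=C[n]['camera_matrix'];E=C[n]['extrinsics']
    d=np.linalg.inv(K)@[u,v,1];d=np.array([d[0],-d[1],-d[2]])
    R=E[:3,:3];return -R.T@E[:3,3],R.T@d
def onz(n,u,v,z):
    o,d=ray(n,u,v);return o+d*(z-o[2])/d[2]
def tri(a,b):
    (o1,d1),(o2,d2)=ray(*a),ray(*b)
    s=np.linalg.lstsq(np.c_[d1,-d2],o2-o1,rcond=None)[0]
    p,q=o1+s[0]*d1,o2+s[1]*d2;return (p+q)/2,np.linalg.norm(p-q)
def proj(n,p):
    K=C[n]['camera_matrix'];E=C[n]['extrinsics'];c=E[:3,:3]@p+E[:3,3]
    q=K@[c[0],-c[1],-c[2]];return q[:2]/q[2]
E
python3 - <<'E'
from h import *
A=onz('top',153.3,248.3,0);B=onz('top',385,259.3,0)
print(A,B,np.linalg.norm(A-B),np.degrees(np.arctan2(*(A-B)[[1,0]]))-90)
# side near bottom corners of bed
S1=onz('side',250+172/4,140+520/4,0);S2=onz('side',250+440/4,140+508/4,0)
print('side',S1,S2,np.linalg.norm(S1-S2),np.degrees(np.arctan2(*(S2-S1)[[1,0]])))
print('hb',onz('top',277.5,238.3,.036)); print('ht',onz('top',277.1,207.5,.09))
print('side ht', onz('side',289.5,183.5,.09),onz('side',302.5,183.5,.09),'hb',onz('side',290.5,205.7,.036),onz('side',303,205.7,.036))
# knob top and lever axis top via triangulation
print(tri(('top',140+688/3,170+205/3),('side',250+67/4,140+252/4)))
print(tri(('top',140+670/3,170+147/3),('side',250+233/4,140+332/4)))
for n in('top','side'):
    hsv=cv2.cvtColor(cv2.imread(f'pics/{n}0.png'),cv2.COLOR_BGR2HSV)
    m=cv2.inRange(hsv,(22,190,110),(32,255,255));k,l,s,c=cv2.connectedComponentsWithStats(m)
    for i in range(1,k):
        if s[i,4]>40: print(n,s[i],c[i])
E
```

```text
[0.4186 0.1859 0.    ] [ 0.5665 -0.1978  0.    ] 0.41120507189716216 21.07596013083142
side [ 0.5671 -0.1949  0.    ] [ 0.685  -0.1561  0.    ] 0.12405166192269344 18.19186356642376
hb [ 0.5077 -0.0186  0.036 ]
ht [ 0.5315 -0.0095  0.09  ]
side ht [ 0.5098 -0.0202  0.09  ] [ 0.5364 -0.0133  0.09  ] hb [ 0.5103 -0.0181  0.036 ] [ 0.5366 -0.0114  0.036 ]
(array([ 0.5158, -0.1768,  0.122 ]), np.float64(0.0005457954476878561))
(array([ 0.5822, -0.1451,  0.0725]), np.float64(0.002283549956333779))
```

```bash
cat >> h.py <<'E'
from scipy.spatial.transform import Rotation as R
YAW=np.radians(21)
XS=np.array([np.cos(YAW),np.sin(YAW),0]);YS=np.array([-np.sin(YAW),np.cos(YAW),0]);Z=np.array([0,0,1.])
H0=np.array([.520,-.0125,.072])
def tgt(lean,zax=YS,xh=XS):
    a=np.radians(lean);x=np.sin(a)*xh-np.cos(a)*Z;z=zax;y=np.cross(z,x);return np.c_[x,y,z]
def cur():
    o=sensors.get_obs();return o,np.array(o['ee_pos']),R.from_euler('xyz',o['tcp_rot'],degrees=True).as_matrix()
def delta(p1,R1):
    o,p,Rm=cur()
    print('t',o['time'],'q',np.array(o['q']),'F',o['wrist_force'],'open',o['opening'])
    print('rotvec(tool)',R.from_matrix(Rm.T@R1).as_rotvec(degrees=True),'shift now-axes mm',Rm.T@(p1-p)*1e3,'shift target axes',R1.T@(p1-p)*1e3, 'world',(p1-p)*1e3)
E
python3 - <<'E'
from h import *
print(cur()[2])
R1=tgt(40)
tcp=H0-.005*XS+.019*R1[:,0]
print(tcp)
delta(tcp-.13*R1[:,0],R1)
# last front edge
for z in(.05,.065):
    p=onz('top',140+360/3,170+125/3,z)-H0;print(p@XS-.04,p@YS)
E
```

```text
[[-0.0003  0.9572  0.2896]
 [ 0.0012  0.2896 -0.9572]
 [-1.      0.     -0.0012]]
[ 0.5267 -0.0099  0.0574]
t 0.1 q [-73.1686   5.0075  10.0396  95.1013   0.0022  89.9985] F [ 0.0995 -0.3963 -0.3475] open 0.085099206860907
rotvec(tool) [165.4337  60.2052  -2.0909] shift now-axes mm [  74.1097  417.9527 -381.6014] shift target axes [ 342.1809 -293.2429  350.3101] world [289.5176 486.3683 -73.6328]
-0.008717684455042861 0.03368307885491749
-0.019904888217139736 0.03078673066726908
```

Call:
carry_out(
  increments=[
    [0, 0, 0, 3, 29.5, -37.5, 60],
    [0, 0, 0, 3, 29.5, -37.5, 60],
    [0, 0, 0, 3, 29.5, -37.5, 60],
    [0, 0, 0, 3, 29.5, -37.5, 60],
    [0, 0, 0, 3, 29.5, -37.5, 60],
    [0, 0, 0, 3, 29.5, -37.5, 60],
    [0, 0, 0, 3, 29.5, -37.5, 60],
    [0, 0, 0, 3, 29.5, -37.5, 60],
    [0, 0, 0, 3, 29.5, -37.5, 60],
    [0, 0, 0, 3, 29.5, -37.5, 60],
  ],
)

```text
time: 1.35
ee_pos: [0.3332, -0.0806, 0.2011]
tcp_rot: [56.6, 90.0, -16.6]
wrist_force: [1.2, -0.4, 0.0]
opening: 0.0512
```

```bash
python3 - <<'E'
from h import *
R1=tgt(40)
tcp=H0-.005*XS+.019*R1[:,0]
delta(tcp-.13*R1[:,0],R1);print(cur()[1])
E
```

```text
t 1.35 q [-13.5896 -23.897  -18.3215  95.5528  -0.0012 149.5858] F [ 1.2372 -0.4356  0.004 ] open 0.05120543502291248
rotvec(tool) [165.4586  60.1918  -2.2143] shift now-axes mm [ 44.1292 122.3141  -5.5371] shift target axes [112.4562 -65.4283  -3.3942] world [115.4926  40.6978 -44.09  ]
[ 0.3332 -0.0806  0.2011]
```

Call:
carry_out(
  increments=[
    [-10.2, 0, 0, 0, 0, 0, 60],
    [-10.2, 0, 0, 0, 0, 0, 60],
    [-10.2, 0, 0, 0, 0, 0, 60],
    [-10.2, 0, 0, 0, 0, 0, 60],
    [-10.2, 0, 0, 0, 0, 0, 60],
    [-10.2, 0, 0, 0, 0, 0, 60],
    [-10.2, 0, 0, 0, 0, 0, 60],
    [-10.2, 0, 0, 0, 0, 0, 60],
    [-10.2, 0, 0, 0, 0, 0, 60],
  ],
)

```text
time: 2.48
ee_pos: [0.3329, -0.082, 0.2011]
tcp_rot: [149.6, 90.0, 168.5]
wrist_force: [0.9, 0.3, 0.3]
opening: 0.0511
```

Call:
carry_out(
  increments=[
    [-10.2, 0, 0, 0, 0, 0, 60],
    [-10.2, 0, 0, 0, 0, 0, 60],
    [-10.2, 0, 0, 0, 0, 0, 60],
    [-10.2, 0, 0, 0, 0, 0, 60],
    [-10.2, 0, 0, 0, 0, 0, 60],
    [-10.2, 0, 0, 0, 0, 0, 60],
    [-10.2, 0, 0, 0, 0, 0, 60],
    [-10.2, 0, 0, 0, 0, 0, 60],
    [-10.2, 0, 0, 0, 0, 0, 60],
  ],
)

```text
time: 3.6
ee_pos: [0.3329, -0.082, 0.201]
tcp_rot: [56.9, 90.0, 167.6]
wrist_force: [-0.4, 0.7, 0.5]
opening: 0.0517
```

Call:
carry_out(
  increments=[
    [0, 0, -10, 0, -8, 0, 60],
    [0, 0, -10, 0, -8, 0, 60],
    [0, 0, -10, 0, -8, 0, 60],
    [0, 0, -10, 0, -8, 0, 60],
    [0, 0, 0, 0, 0, 0, 60],
  ],
)

```text
time: 4.22
ee_pos: [0.3669, -0.0824, 0.2098]
tcp_rot: [-88.9, 50.5, 21.5]
wrist_force: [0.3, 0.4, 0.1]
opening: 0.0512
```

```bash
python3 - <<'E'
from h import *
R1=tgt(40)
tcp=H0-.005*XS+.019*R1[:,0]
delta(tcp-.13*R1[:,0],R1);print(cur()[1])
cv2.imwrite('pics/w1.png',vision.camera('wrist')[:,:,::-1])
E
```

```text
t 4.225 q [-36.9213 -48.4855 -38.7108  76.3963  32.8299 -50.299 ] F [0.2619 0.3739 0.0567] open 0.05122132705914401
rotvec(tool) [-0.7591  0.3067 -0.4739] shift now-axes mm [ 99.0926 -36.9354  10.3848] shift target axes [ 99.3396 -36.2527  10.431 ] world [ 81.8015  42.5738 -52.7958]
[ 0.3669 -0.0824  0.2098]
```

View pics/w1.png

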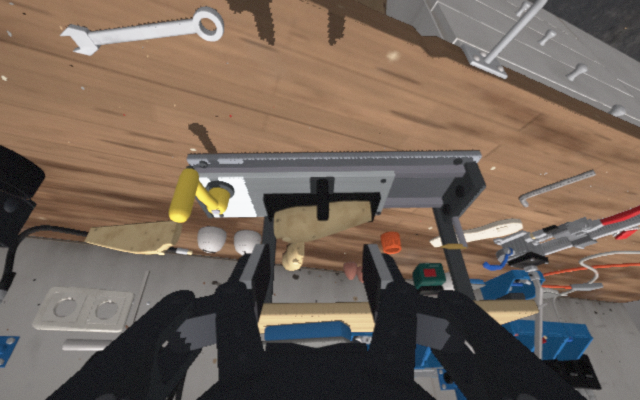

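```bash
cat >> h.py <<'E'
W=vision.calibration('wrist')
def wproj(P,p,Rm):
    K=W['camera_matrix'];M=W['mount'];t=Rm.T@(P-p);c=M[:3,:3].T@(t-M[:3,3]);q=K@[c[0],-c[1],-c[2]];return q[:2]/q[2]
E
python3 - <<'E'
from h import *
o,p,Rm=cur()
for dx in(-.015,.015):
  for dy in(-.008,.008):
    for z in(.036,.09): print(dx,dy,z,wproj(H0+dx*XS+dy*YS+(z-.072)*Z,p,Rm))
a=cv2.imread('pics/w1.png')[165:230,280:360];a=np.clip(a.astype(float)*2.5,0,255).astype('uint8');cv2.imwrite('pics/w1z.png',cv2.resize(a,None,fx=9,fy=9,interpolation=0))
E
```

```text
-0.015 -0.008 0.036 [316.8412 175.8948]
-0.015 -0.008 0.09 [317.3904 210.1698]
-0.015 0.008 0.036 [328.6271 175.7551]
-0.015 0.008 0.09 [330.1439 210.0166]
0.015 -0.008 0.036 [316.888  188.5641]
0.015 -0.008 0.09 [317.4041 221.5258]
0.015 0.008 0.036 [327.9443 188.4324]
0.015 0.008 0.09 [329.3077 221.3822]
```

View pics/w1z.png

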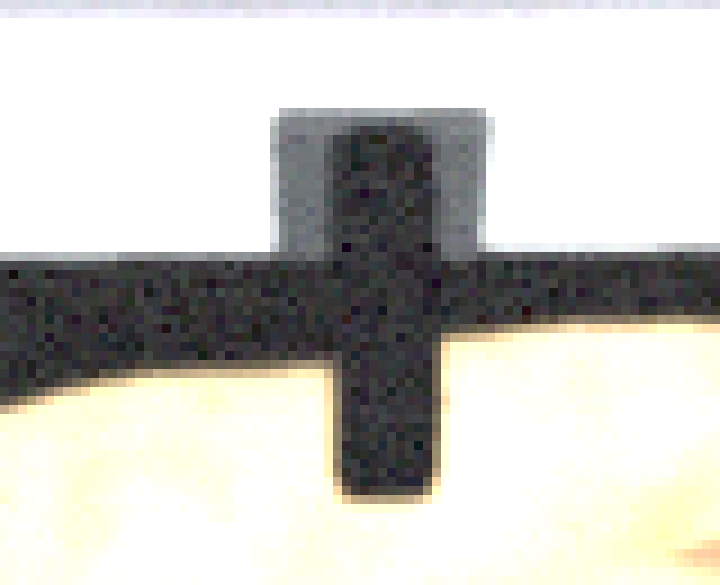

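Call:
carry_out(
  increments=[
    [0, 0, 0, 25, -9, 2.6, 60],
    [0, 0, 0, 25, -9, 2.6, 60],
    [0, 0, 0, 25, -9, 2.6, 60],
    [0, 0, 0, 24, -9, 2.6, 60],
    [0, 0, 0, 20, 0, 0, 60],
    [0, 0, 0, 20, 0, 0, 60],
    [0, 0, 0, 20, 0, 0, 60],
    [0, 0, 0, 0, 0, 0, 60],
  ],
)

```text
time: 5.28
ee_pos: [0.4844, -0.0228, 0.1123]
tcp_rot: [-89.1, 50.5, 21.7]
wrist_force: [-0.5, 0.5, -0.4]
opening: 0.0514
```

```bash
python3 - <<'E'
from h import *
R1=tgt(40)
tcp=H0-.005*XS+.019*R1[:,0]
delta(tcp,R1);print(cur()[1])
cv2.imwrite('pics/w2.png',vision.camera('wrist')[:,:,::-1])
o,p,Rm=cur()
for dx in(-.015,.015):
  for dy in(-.008,.008):
    for z in(.036,.09): print(dx,dy,z,wproj(H0+dx*XS+dy*YS+(z-.072)*Z,p,Rm))
E
```

```text
t 5.275 q [-15.8691 -39.9418 -47.1232  49.6572  22.8159 -29.824 ] F [-0.5298  0.4841 -0.4255] open 0.051447351794999374
rotvec(tool) [-0.3292  0.4401 -0.504 ] shift now-axes mm [70.4142  0.8224 -3.6883] shift target axes [70.4304  1.4615 -3.1408] world [ 42.3452  12.8906 -54.8922]
[ 0.4844 -0.0228  0.1123]
-0.015 -0.008 0.036 [301.6518 173.4104]
-0.015 -0.008 0.09 [300.2469 236.5785]
-0.015 0.008 0.036 [322.155  173.2645]
-0.015 0.008 0.09 [323.8576 236.3821]
0.015 -0.008 0.036 [303.0971 194.693 ]
0.015 -0.008 0.09 [302.0499 253.3275]
0.015 0.008 0.036 [321.4871 194.5546]
0.015 0.008 0.09 [322.9014 253.1474]
```

View pics/w2.png

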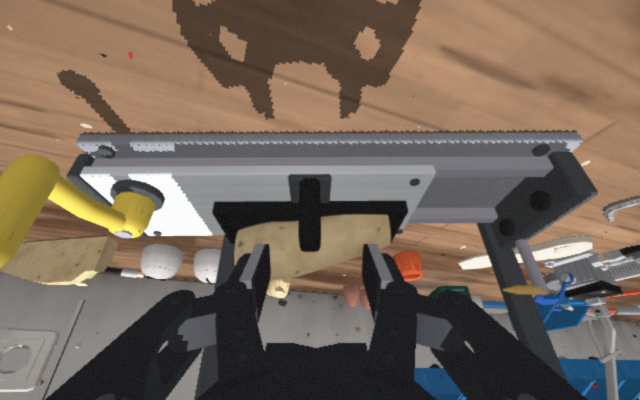

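Call:
carry_out(
  increments=[
    [0, 0, 0, 15, 0, -3.5, 60],
    [0, 0, 0, 15, 0, 0, 60],
    [0, 0, 0, 15, 0, 0, 60],
    [0, 0, 0, 15, 1, 0, 60],
    [0, 0, 0, 10, 0, 0, 60],
    [0, 0, 0, 0, 0, 0, 60],
  ],
)

```text
time: 6.08
ee_pos: [0.5266, -0.0112, 0.0583]
tcp_rot: [-89.1, 50.4, 21.6]
wrist_force: [-0.1, -0.6, -0.4]
opening: 0.0516
```

Call:
carry_out(
  increments=[
    [0, 0, 0, 0, 0, 0, 0],
    [0, 0, 0, 0, 0, 0, 0],
    [0, 0, 0, 0, 0, 0, 0],
    [0, 0, 0, 0, 0, 0, 0],
    [0, 0, 0, 0, 0, 0, 0],
  ],
  squeeze=30,
)

```text
time: 6.7
ee_pos: [0.5265, -0.0112, 0.059]
tcp_rot: [-89.1, 50.3, 21.6]
wrist_force: [-7.4, 2.5, 6.0]
opening: 0.0155
```

```bash
python3 - <<'E'
from h import *
R1=tgt(40)
tcp=H0-.005*XS+.019*R1[:,0]
delta(tcp,R1);print(cur()[1])
E
```

```text
t 6.7 q [-12.3557 -31.9401 -49.1874  38.218   20.9191 -26.5328] F [-7.435   2.5462  6.0006] open 0.015522194977720064
rotvec(tool) [-0.4018  0.4043 -0.3107] shift now-axes mm [1.6331 0.4475 1.0408] shift target axes [1.6232 0.449  1.0554] world [ 0.2748  1.236  -1.5321]
[ 0.5265 -0.0112  0.059 ]
```

Call:
carry_out(
  increments=[
    [0, 0, 0, 0, 0, 1.5, 0],
    [0, 0, 0, 0, 0, 1.5, 0],
    [0, 0, 0, 0, 0, 1.5, 0],
    [0, 0, 0, 0, 0, 1.5, 0],
  ],
)

```text
time: 7.2
ee_pos: [0.5247, -0.0066, 0.059]
tcp_rot: [-89.3, 50.3, 21.4]
wrist_force: [-4.8, -4.7, 3.6]
opening: 0.0157
```

Call:
carry_out(
  increments=[
    [0, 0, 0, 0, 0, 1.5, 0],
    [0, 0, 0, 0, 0, 1.5, 0],
  ],
)

```text
time: 7.45
ee_pos: [0.5236, -0.0037, 0.059]
tcp_rot: [-89.3, 50.3, 21.4]
wrist_force: [-3.5, -5.1, 3.4]
opening: 0.0156
```

Call:
carry_out(
  increments=[
    [0, 0, 0, 0, 0, 1.5, 0],
    [0, 0, 0, 0, 0, 1.5, 0],
  ],
)

```text
time: 7.7
ee_pos: [0.5234, -0.0031, 0.059]
tcp_rot: [-89.7, 50.3, 20.9]
wrist_force: [13.5, -20.4, -5.9]
opening: 0.0156
```

The carriage stopped hard after about 8.7 mm and the force jumped to about 25 N, so it is clamped. I'll relax, release, and go to the lever.

Call:
carry_out(
  increments=[
    [0, 0, 0, 0, 0, -2, 0],
    [0, 0, 0, 0, 0, -2, 0],
    [0, 0, 0, 0, 0, 0, 60],
    [0, 0, 0, 0, 0, 0, 60],
    [0, 0, 0, 0, 0, 0, 60],
    [0, 0, 0, -15, 0, 0, 60],
    [0, 0, 0, -25, 0, 0, 60],
    [0, 0, 0, -30, 0, 0, 60],
    [0, 0, 0, -30, 0, 0, 60],
    [0, 0, 0, -30, 0, 0, 60],
    [0, 0, 0, 0, 0, 0, 60],
  ],
)

```text
time: 9.07
ee_pos: [0.4469, -0.0352, 0.1607]
tcp_rot: [-89.3, 50.2, 21.3]
wrist_force: [-0.7, -0.1, 0.2]
opening: 0.0514
```

```bash
python3 - <<'E'
from h import *
print(cur())
for n in('top','side','wrist'):cv2.imwrite(f'pics/{n}3.png',vision.camera(n)[:,:,::-1])
for n,b in(('top',(150,280,130,400)),('side',(140,280,230,380))):
    a=cv2.imread(f'pics/{n}3.png')[b[0]:b[1],b[2]:b[3]];cv2.imwrite(f'pics/{n}3z.png',cv2.resize(a,None,fx=2.9,fy=2.9,interpolation=2))
E
```

```text
({'time': 9.075, 'q': array([-20.1346, -45.4408, -44.212 ,  59.2423,  25.0829, -33.5155]), 'qd': array([ 1.2069,  1.8354, -2.2937, -2.6029, -0.7668,  1.1492]), 'joint_efforts': array([-0.6714, -8.6248, 53.5518, -4.5336,  1.3462, -0.2983]), 'ee_pos': array([ 0.4469, -0.0352,  0.1607]), 'tcp_rot': array([-89.3475,  50.1912,  21.3299]), 'wrist_force': array([-0.741 , -0.0735,  0.1826]), 'torque': array([-0.236 ,  0.5172,  0.0176]), 'opening': 0.051400583758626155}, array([ 0.4469, -0.0352,  0.1607]), array([[ 0.5964, -0.7197, -0.3556],
       [ 0.2329, -0.2688,  0.9346],
       [-0.7682, -0.6402,  0.0073]]))
```

View pics/top3z.png

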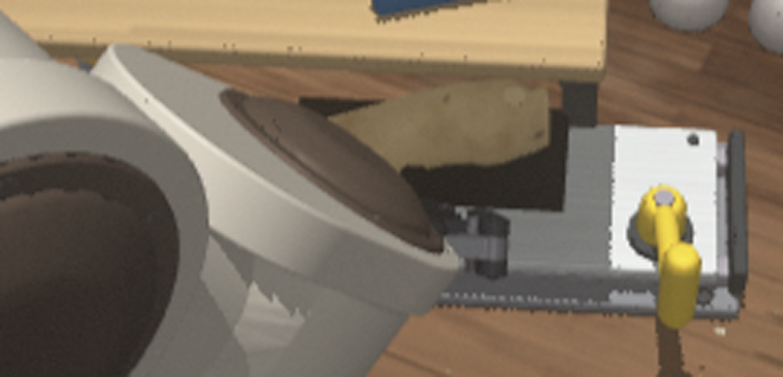

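View pics/side3z.png

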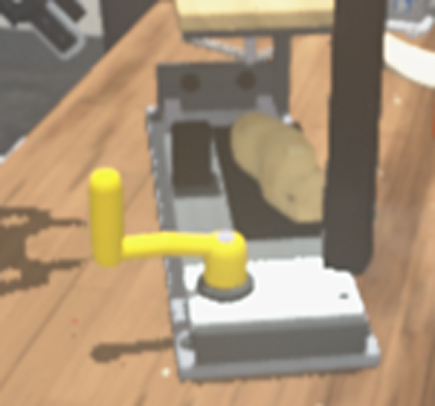

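View pics/wrist3.png

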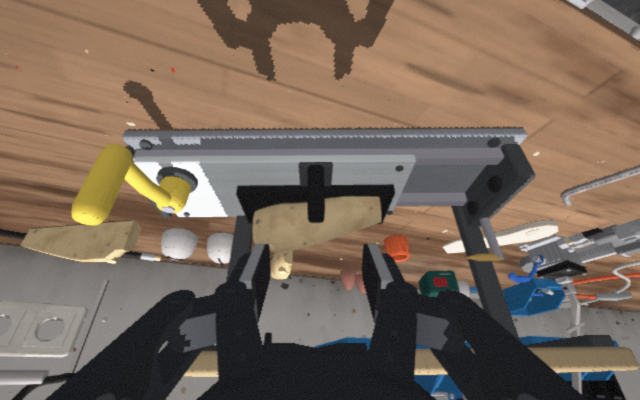

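```bash
python3 - <<'E'
from h import *
f=2.9
def T(u,v):return('top',130+u/f,150+v/f)
def S(u,v):return('side',230+u/f,140+v/f)
a=tri(T(681,258),S(105,182));b=tri(T(676,315),S(107,255));h=tri(T(663,198),S(225,237))
print(a,b,h)
d=a[0]-h[0];print(np.linalg.norm(d[:2]),'angle',np.arctan2(-d@YS,-d@XS))
d=(h[0]-H0);print('hinge rel handle0',d@XS,d@YS)
m=(a[0]+b[0])/2
# pixel knob at z .103: project
for n in('top','side'):print(n,proj(n,np.array([*m[:2],.103])))
E
```

```text
(array([ 0.513 , -0.1709,  0.1196]), np.float64(0.0004906550735985992)) (array([ 0.5116, -0.1724,  0.0678]), np.float64(0.001306045338879234)) (array([ 0.5799, -0.1378,  0.0716]), np.float64(0.00017569645712304564))
0.07464990380874326 angle 0.09403976291758595
hinge rel handle0 0.011007206663466742 -0.13839210854020517
top [364.345  245.6384]
side [266.2287 211.042 ]
```

```bash
python3 - <<'E'
from h import *
o,p,Rm=cur()
K=np.array([.5123,-.1712,.103]);tcp=K+.019*Rm[:,0]
delta(tcp-.11*Rm[:,0],Rm)
a=cv2.imread('pics/wrist3.png');print([wproj(np.array([*K[:2],z]),p,Rm) for z in(.068,.103,.127)])
E
```

```text
t 9.225 q [-20.025  -45.2748 -44.403   59.1456  25.055  -33.4838] F [-1.0456 -1.1701  0.0645] open 0.05103631895099188
rotvec(tool) [0. 0. 0.] shift now-axes mm [ -42.3875   23.934  -151.8625] shift target axes [ -42.3875   23.934  -151.8625] world [  11.7606 -158.2481   15.8418]
[array([119.0811, 154.9443]), array([101.0453, 192.5536]), array([ 86.5754, 222.7272])]
```

Call:
carry_out(
  increments=[
    [0, 0, 0, 0, 4, -25.3, 60],
    [0, 0, 0, 0, 4, -25.3, 60],
    [0, 0, 0, 0, 4, -25.3, 60],
    [0, 0, 0, 0, 4, -25.3, 60],
    [0, 0, 0, 0, 4, -25.3, 60],
    [0, 0, 0, 0, 4, -25.3, 60],
    [0, 0, 0, 0, 0, 0, 60],
  ],
)

```text
time: 10.1
ee_pos: [0.4834, -0.1833, 0.1393]
tcp_rot: [-88.9, 50.5, 21.7]
wrist_force: [-0.6, -0.4, -0.1]
opening: 0.051
```

```bash
python3 - <<'E'
from h import *
o,p,Rm=cur()
K=np.array([.5123,-.1712,.103]);tcp=K+.019*Rm[:,0]
delta(tcp,Rm);print(o['tcp_rot'])
print([wproj(np.array([*K[:2],z]),p,Rm) for z in(.068,.103,.127)])
cv2.imwrite('pics/w4.png',vision.camera('wrist')[:,:,::-1])
E
```

```text
t 10.1 q [-38.4926 -23.8541 -33.5279  58.039   33.5309 -52.2833] F [-0.6346 -0.3631 -0.0685] open 0.05103625546331974
rotvec(tool) [0. 0. 0.] shift now-axes mm [66.913  -1.0539  0.5376] shift target axes [66.913  -1.0539  0.5376] world [ 40.1339  16.547  -50.9335]
[-88.8587  50.472   21.7243]
[array([316.439 , 186.4987]), array([317.113 , 225.6534]), array([317.651 , 256.9086])]
```

View pics/w4.png

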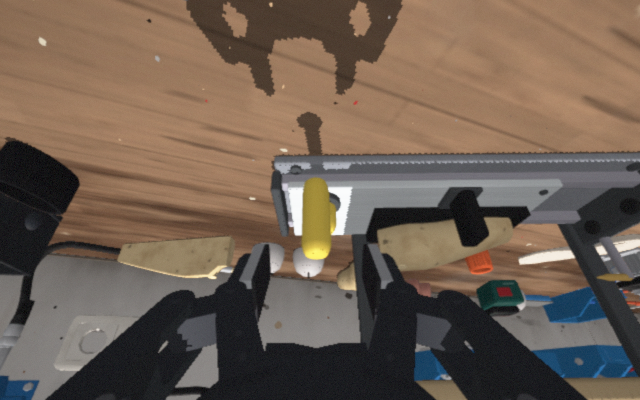

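The yellow knob stands upright at (316, 180–258), where my estimate predicted and centred between the pads. I'll move forward and grip it.

Call:
carry_out(
  increments=[
    [0, 0, 0, 15, 0, 0, 60],
    [0, 0, 0, 15, 0, 0.5, 60],
    [0, 0, 0, 15, -1, 0, 60],
    [0, 0, 0, 14, 0, 0, 60],
    [0, 0, 0, 8, 0, 0, 60],
    [0, 0, 0, 0, 0, 0, 60],
    [0, 0, 0, 0, 0, 0, 0],
    [0, 0, 0, 0, 0, 0, 0],
    [0, 0, 0, 0, 0, 0, 0],
    [0, 0, 0, 0, 0, 0, 0],
    [0, 0, 0, 0, 0, 0, 0],
  ],
  squeeze=30,
)

```text
time: 11.52
ee_pos: [0.5237, -0.1668, 0.0912]
tcp_rot: [-89.2, 50.3, 21.5]
wrist_force: [-5.8, -1.3, 4.2]
opening: 0.0203
```

```bash
python3 - <<'E'
from h import *
o,p,Rm=cur();print(o['opening'],o['wrist_force'])
K=p-.019*Rm[:,0];H=np.array([.580,-.138]);print(K,np.linalg.norm(K[:2]-H))
d=np.array([*(K[:2]-H),0]);t0=np.arctan2(-d@YS,-d@XS);print(t0)
# hinge from K w/ r .075
H3=K-.075*(-np.cos(t0)*XS-np.sin(t0)*YS)
prev=K
for t in np.arange(t0,t0+1.35,.1)[1:]:
    P=H3+.075*(-np.cos(t)*XS-np.sin(t)*YS);print(round(t,2),Rm.T@(P-prev)*1e3);prev=P
E
```

```text
0.02031965201190012 [-5.7679 -1.3179  4.2448]
[ 0.5125 -0.1712  0.1058] 0.07526789686329695
0.09031183086454699
0.19 [ 0.6303 -0.8628 -7.4203]
0.29 [ 1.1007 -1.4283 -7.2768]
0.39 [ 1.56   -1.9794 -7.0605]
0.49 [ 2.0038 -2.5108 -6.7738]
0.59 [ 2.4276 -3.0171 -6.4193]
0.69 [ 2.8271 -3.4932 -6.0007]
0.79 [ 3.1984 -3.9344 -5.5221]
0.89 [ 3.5377 -4.3364 -4.9883]
0.99 [ 3.8417 -4.695  -4.4048]
1.09 [ 4.1073 -5.0067 -3.7772]
1.19 [ 4.3318 -5.2683 -3.1118]
1.29 [ 4.5131 -5.4773 -2.4154]
1.39 [ 4.6492 -5.6316 -1.6948]
```

Call:
carry_out(
  increments=[
    [0, 0, 0, 0.6, -0.9, -7.4, 0],
    [0, 0, 0, 1.1, -1.4, -7.3, 0],
    [0, 0, 0, 1.6, -2, -7.1, 0],
    [0, 0, 0, 2, -2.5, -6.8, 0],
  ],
)

```text
time: 12.02
ee_pos: [0.5414, -0.1906, 0.0911]
tcp_rot: [-89.1, 50.4, 21.5]
wrist_force: [-15.4, -1.3, 9.9]
opening: 0.0202
```

Call:
carry_out(
  increments=[
    [0, 0, 0, 2.4, -3, -6.4, 0],
    [0, 0, 0, 2.8, -3.5, -6, 0],
    [0, 0, 0, 3.2, -3.9, -5.5, 0],
  ],
)

```text
time: 12.4
ee_pos: [0.5605, -0.2029, 0.0911]
tcp_rot: [-89.2, 50.4, 21.4]
wrist_force: [-13.7, -3.5, 8.6]
opening: 0.0204
```

```bash
python3 - <<'E'
from h import *
o,p,Rm=cur();print(o['opening'],o['wrist_force'],o['tcp_rot'])
K=p-.019*Rm[:,0];print(K)
cv2.imwrite('pics/w5.png',vision.camera('wrist')[:,:,::-1])
a=cv2.imread('pics/w5.png')
E
```

```text
0.02037639257133077 [-13.6834  -3.4879   8.5533] [-89.1968  50.3918  21.4278]
[ 0.5492 -0.2073  0.1058]
```

View pics/w5.png

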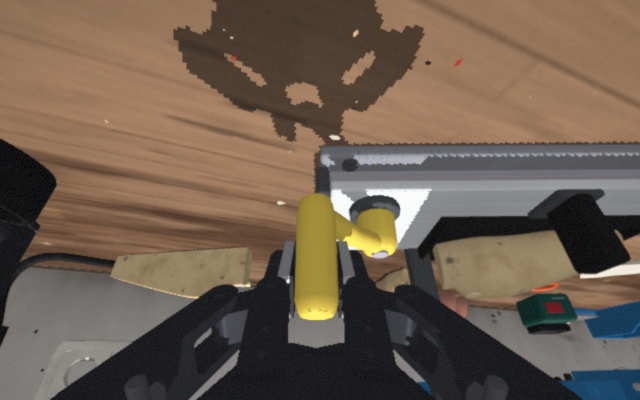

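Call:
carry_out(
  increments=[
    [0, 0, 0, 3.5, -4.3, -5, 0],
    [0, 0, 0, 3.8, -4.7, -4.4, 0],
    [0, 0, 0, 4.1, -5, -3.8, 0],
  ],
)

```text
time: 12.82
ee_pos: [0.5822, -0.2094, 0.0911]
tcp_rot: [-89.3, 50.4, 21.3]
wrist_force: [-11.3, -6.5, 6.6]
opening: 0.0202
```

Call:
carry_out(
  increments=[
    [0, 0, 0, 4.3, -5.3, -3.1, 0],
    [0, 0, 0, 4.5, -5.5, -2.4, 0],
    [0, 0, 0, 4.6, -5.6, -1.7, 0],
    [0, 0, 0, 0, 0, 0, 0],
  ],
)

```text
time: 13.32
ee_pos: [0.6051, -0.2078, 0.0912]
tcp_rot: [-89.3, 50.3, 21.4]
wrist_force: [-1.7, -3.2, 2.3]
opening: 0.0195
```

```bash
python3 - <<'E'
from h import *
o,p,Rm=cur();print(o['opening'],o['wrist_force'],o['tcp_rot'])
K=p-.019*Rm[:,0];print(K)
d=np.array([K[0]-.58,K[1]+.138,0]);print(np.linalg.norm(d),np.arctan2(-d@YS,-d@XS))
E
```

```text
0.019477297099291455 [-1.6868 -3.2431  2.2865] [-89.253   50.3457  21.4219]
[ 0.5938 -0.2123  0.1058]
0.07554455986460884 1.3881099215906025
```

Call:
carry_out(
  increments=[
    [0, 0, 0, 0, 0, 0, 60],
    [0, 0, 0, 0, 0, 0, 60],
    [0, 0, 0, 0, 0, 0, 60],
    [0, 0, 0, -15, 0, 0, 60],
    [0, 0, 0, -25, 0, 0, 60],
    [0, 0, 0, -30, 0, 0, 60],
    [0, 0, 0, -30, 0, 0, 60],
    [0, 0, 0, -20, 0, 0, 60],
    [0, 0, 0, 0, 0, 0, 60],
  ],
)

```text
time: 14.45
ee_pos: [0.5334, -0.2361, 0.1855]
tcp_rot: [-89.4, 50.3, 21.3]
wrist_force: [-0.1, 0.3, -0.3]
opening: 0.0515
```

```bash
python3 - <<'E'
from h import *
R1=tgt(40);tcp=H0+.008*YS-.005*XS+.019*R1[:,0]
delta(tcp-.08*R1[:,0],R1)
for n in('top','side'):cv2.imwrite(f'pics/{n}6.png',vision.camera(n)[:,:,::-1])
a=cv2.imread('pics/top6.png')[150:280,130:400];b=cv2.imread('pics/side6.png')[140:280,230:380]
cv2.imwrite('pics/ts6.png',np.vstack([cv2.resize(a,(540,260)),cv2.resize(b,(300,280))[:, :][:, :] if 0 else cv2.copyMakeBorder(cv2.resize(b,(300,280)),0,0,0,240,0)]))
E
```

```text
t 14.45 q [-39.7354 -13.8048 -21.0374  60.8331  34.0081 -53.6354] F [-0.066   0.3205 -0.2551] open 0.05152418066737237
rotvec(tool) [-0.3855  0.1872 -0.2609] shift now-axes mm [ 67.0036  26.1458 221.1787] shift target axes [ 66.1641  24.9595 221.5682] world [-57.5484 215.2409 -66.7283]
```

View pics/ts6.png

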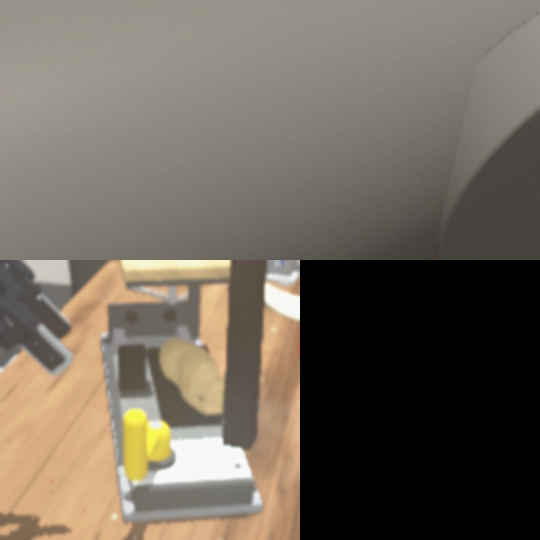

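Call:
carry_out(
  increments=[
    [0, 0, 0, 0, 8, 10, 60],
    [0, 0, 0, 0, 8, 20, 60],
    [0, 0, 0, 0, 9, 26, 60],
    [0, 0, 0, 0, 0, 30, 60],
    [0, 0, 0, 0, 0, 30, 60],
    [0, 0, 0, 0, 0, 30, 60],
    [0, 0, 0, 10, 0, 30, 60],
    [0, 0, 0, 20, 0, 30, 60],
    [0, 0, 0, 20, 0, 15, 60],
    [0, 0, 0, 16, 0, 0, 60],
    [0, 0, 0, 0, 0, 0, 60],
  ],
)

```text
time: 15.92
ee_pos: [0.4748, -0.0187, 0.1161]
tcp_rot: [-89.0, 50.5, 21.8]
wrist_force: [-0.6, 0.7, -0.3]
opening: 0.051
```

```bash
python3 - <<'E'
from h import *
R1=tgt(40);H=H0+.008*YS;tcp=H-.005*XS+.019*R1[:,0]
delta(tcp,R1)
o,p,Rm=cur()
for dy in(-.008,.008): print(wproj(H+.015*XS+dy*YS+.018*Z,p,Rm),wproj(H-.015*XS+dy*YS-.036*Z,p,Rm))
cv2.imwrite('pics/w7.png',vision.camera('wrist')[:,:,::-1])
E
```

```text
t 15.925 q [-15.6896 -41.8906 -47.6281  51.0728  22.7789 -29.5797] F [-0.5527  0.7261 -0.3361] open 0.05102506411045354
rotvec(tool) [-0.4244  0.5088 -0.5017] shift now-axes mm [78.1265 -2.5785 -3.0631] shift target axes [78.1702 -1.874  -2.3856] world [ 49.1046  16.2942 -58.6773]
[302.8769 253.59  ] [302.3123 176.4159]
[323.0025 253.3681] [322.1072 176.2329]
```

View pics/w7.png

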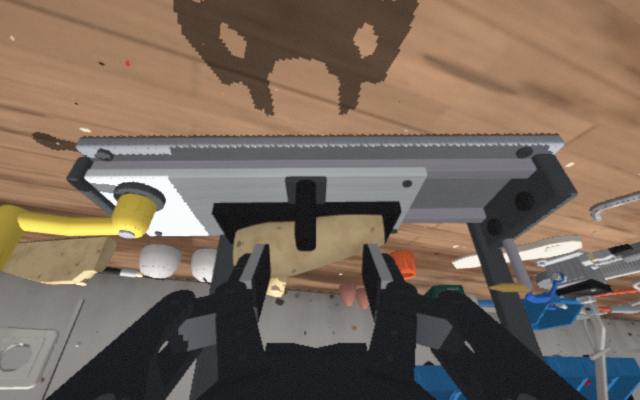

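The handle appears at columns 297–316, so the carriage sits about 4 mm back in its play. The lever now points right. I'll grip the handle again.

Call:
carry_out(
  increments=[
    [0, 0, 0, 16, 0, -4, 60],
    [0, 0, 0, 16, -1, -3, 60],
    [0, 0, 0, 16, -1, 0, 60],
    [0, 0, 0, 16, 0, 0, 60],
    [0, 0, 0, 12, 0, 0, 60],
    [0, 0, 0, 0, 0, 0, 60],
    [0, 0, 0, 0, 0, 0, 0],
    [0, 0, 0, 0, 0, 0, 0],
    [0, 0, 0, 0, 0, 0, 0],
    [0, 0, 0, 0, 0, 0, 0],
    [0, 0, 0, 0, 0, 0, 0],
  ],
  squeeze=30,
)

```text
time: 17.35
ee_pos: [0.525, -0.0084, 0.0619]
tcp_rot: [-89.2, 50.3, 21.5]
wrist_force: [-6.4, -1.6, 3.9]
opening: 0.0157
```

```bash
python3 - <<'E'
from h import *
o,p,Rm=cur();print(o['wrist_force'],o['opening'],o['tcp_rot'])
g=p-.019*Rm[:,0]-H0;print('slid',g@YS,'x',g@XS,g[2], 'YS in tool',Rm.T@YS)
E
```

```text
[-6.3526 -1.554   3.894 ] 0.015652581912934407 [-89.2084  50.3184  21.4886]
slid 0.0019668615928315836 x -0.006007070267624935 0.004549958951141395 YS in tool [0.0054 0.0073 1.    ]
```

Call:
carry_out(
  increments=[
    [0, 0, 0, 0, 0, 2, 0],
    [0, 0, 0, 0, 0, 2, 0],
    [0, 0, 0, 0, 0, 2, 0],
    [0, 0, 0, 0, 0, 2, 0],
    [0, 0, 0, 0, 0, 2, 0],
    [0, 0, 0, 0, 0, 2, 0],
  ],
)

```text
time: 18.1
ee_pos: [0.5208, 0.0025, 0.0619]
tcp_rot: [-89.3, 50.3, 21.4]
wrist_force: [-4.1, -3.6, 2.0]
opening: 0.0154
```

Call:
carry_out(
  increments=[
    [0, 0, 0, 0, 0, 3, 0],
    [0, 0, 0, 0, 0, 4, 0],
    [0, 0, 0, 0, 0.2, 4, 0],
    [0, 0, 0, 0, 0, 4, 0],
  ],
)

```text
time: 18.6
ee_pos: [0.5153, 0.017, 0.0619]
tcp_rot: [-89.2, 50.3, 21.5]
wrist_force: [-3.8, -4.2, 4.0]
opening: 0.0154
```

It is free: 30 mm of travel at about 4 N.

Call:
carry_out(
  increments=[
    [0, 0, 0, 0, 0, 6, 0],
    [0, 0, 0, 0, 0.2, 6, 0],
    [0, 0, 0, 0.2, 0, 6, 0],
    [0, 0, 0, 0, 0, 6, 0],
    [0, 0, 0, 0, 0.2, 6, 0],
    [0, 0, 0, 0, 0, 6, 0],
    [0, 0, 0, 0.2, 0, 6, 0],
    [0, 0, 0, 0, 0.2, 6, 0],
    [0, 0, 0, 0, 0, 6, 0],
    [0, 0, 0, 0, 0, 5, 0],
  ],
)

```text
time: 19.85
ee_pos: [0.4941, 0.0726, 0.0619]
tcp_rot: [-89.2, 50.3, 21.5]
wrist_force: [2.0, -2.4, 3.8]
opening: 0.0154
```

Call:
carry_out(
  increments=[
    [0, 0, 0, 0, 0, 1.5, 0],
    [0, 0, 0, 0, 0, 1.5, 0],
    [0, 0, 0, 0, 0, 1.5, 0],
    [0, 0, 0, 0, 0, 1.5, 0],
  ],
)

```text
time: 20.35
ee_pos: [0.4921, 0.078, 0.0619]
tcp_rot: [-89.2, 50.3, 21.6]
wrist_force: [2.3, -2.1, 5.7]
opening: 0.0155
```

Call:
carry_out(
  increments=[
    [0, 0, 0, 0, 0, 1.5, 0],
    [0, 0, 0, 0, 0, 1.5, 0],
    [0, 0, 0, 0, 0, 1, 0],
  ],
)

```text
time: 20.72
ee_pos: [0.4907, 0.0817, 0.0619]
tcp_rot: [-89.2, 50.3, 21.6]
wrist_force: [3.7, -1.3, 5.2]
opening: 0.0156
```

Call:
carry_out(
  increments=[
    [0, 0, 0, 0, 0, 1, 0],
    [0, 0, 0, 0, 0, 1, 0],
  ],
)

```text
time: 20.98
ee_pos: [0.4905, 0.0822, 0.0619]
tcp_rot: [-89.4, 50.3, 21.2]
wrist_force: [12.0, -12.8, 1.7]
opening: 0.0154
```

Hard contact after about 100 mm of travel: home. I'll open in place, then retreat.

Call:
carry_out(
  increments=[
    [0, 0, 0, 0, 0, 0.5, 0],
    [0, 0, 0, 0, 0, 0, 0],
    [0, 0, 0, 0, 0, 0, 60],
    [0, 0, 0, 0, 0, 0, 60],
    [0, 0, 0, 0, 0, 0, 60],
    [0, 0, 0, -15, 0, 0, 60],
    [0, 0, 0, -25, 0, 0, 60],
    [0, 0, 0, -25, 0, 0, 60],
    [0, 0, 0, -25, 0, 0, 60],
    [0, 0, 0, -15, 0, 0, 60],
    [0, 0, 0, 0, 0, 0, 60],
  ],
)

```text
time: 22.35
ee_pos: [0.4515, 0.0565, 0.1441]
tcp_rot: [-88.4, 51.5, 22.5]
wrist_force: [-0.6, -0.1, 0.4]
opening: 0.0513
```

```bash
python3 - <<'E'
from h import *
o,p,Rm=cur();print(o['time'],o['wrist_force'],o['q'],p)
cv2.imwrite('pics/w8.png',vision.camera('wrist')[:,:,::-1])
a=vision.camera('side')[140:280,230:380,::-1];cv2.imwrite('pics/s8.png',cv2.resize(a,None,fx=4,fy=4,interpolation=2))
E
```

```text
22.35 [-0.622  -0.0913  0.423 ] [ -2.2735 -48.5165 -47.4409  55.2319  15.1348 -18.2533] [0.4515 0.0565 0.1441]
```

View pics/w8.png

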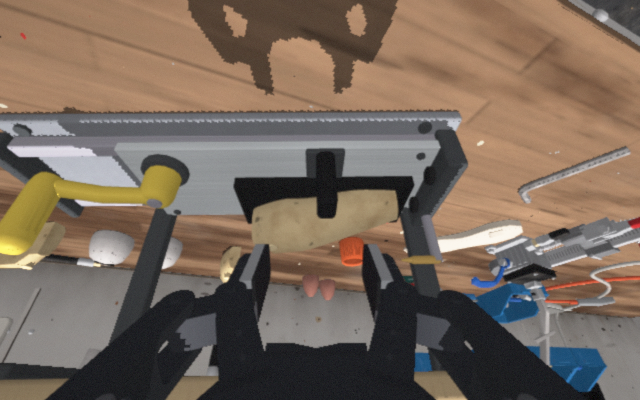

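View pics/s8.png

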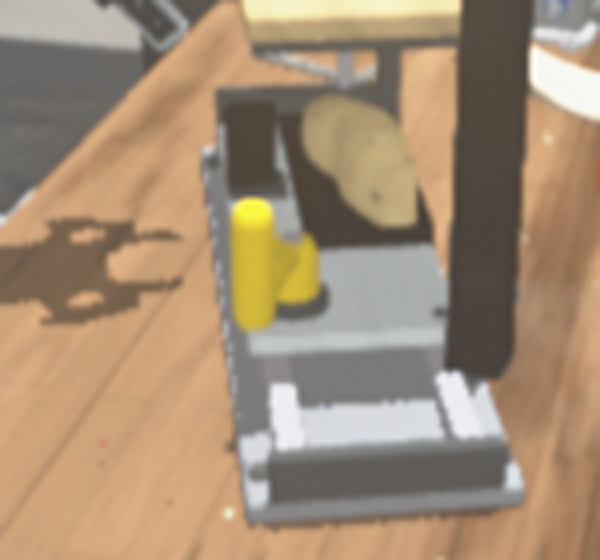

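The carriage's left edge meets the end stop at (438,155) in the wrist view, and the last lies in its tray. Joint 2 is close to its range limit, so I'll ease off a little and hand in.

Call:
carry_out(
  increments=[
    [0, 0, 0, 6, 0, 0, 60],
    [0, 0, 0, 6, 0, 0, 60],
    [0, 0, 0, 0, 0, 0, 60],
  ],
)

```text
time: 22.82
ee_pos: [0.4579, 0.0599, 0.1327]
tcp_rot: [-88.3, 51.6, 22.6]
wrist_force: [0.8, 0.5, -0.5]
opening: 0.0513
```

```bash
python3 - <<'E'
from workcell import *
o=sensors.get_obs();print(o['q'],o['wrist_force'],o['ee_pos']);print(job_done())
E
```

```text
[ -1.60403068 -47.34598612 -48.1815416   53.34783194  14.76833798
 -17.7420061 ] [ 0.80403051  0.53360682 -0.50960808] [0.4578736  0.05985644 0.13269547]
the job is handed in; nothing more can be done
None
```

The carriage is home against the end stop, with the last in its tray and the gripper clear. I handed the job in at about 23 s.

- **Trying the handle first:** the carriage stopped hard after about 8.7 mm, with roughly 25 N at the wrist, so it was clamped.
- **Freeing it:** I turned the lever anticlockwise from about 0.09 to 1.39 rad.
- **Sliding home:** I gripped the handle again and slid it left. It moved freely until it met hard contact about 100 mm from its start position.
- **Last checks:** after I let go, the wrist picture showed the carriage edge against the end stop and the last in its tray. The wrist force was back near zero.

Two things were slightly off. The carriage sat about 4–5 mm to the right of where I expected it after I turned the lever, so I corrected for that before gripping again. On the final retreat joint 2 came within 0.05° of its range limit, so I moved it back about a degree before handing in.

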